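Clamp the syringe, then hold the pump's selector at the third click

TASK

Get the syringe pump ready to purge: swing its raised barrel clamp over centre so that it snaps down on the syringe in the cradle, and leave it shut. Then turn the selector knob clockwise from its rest, counting the clicks, to the third stop (the green dot) without running on towards the fourth, and hold it there against its return spring: the program finishes with the gripper still holding the knob at the third stop. Leave the other things around the pump where they are.

Things in the scene. Friction and masses are not known exactly. Their poses are not given: they have to be found in the camera images.
- pump: Cream syringe pump, fixed: 150 (x) x 360 (y) mm, top deck 85 mm above the shelf. Origin: centre of its underside; x points to its back (keys on the -x side), y to its left, z up. Syringe along y at x -15, y 50 mm; clamp hinge at x 45, y 50, its two teal cheeks 140 mm high; selector axis at x -20, y -105. A teal plunger driver stands at y 165 to 177, 145 mm high.
- clamp (a joint): Barrel clamp arm on a level hinge along the pump's y. 0 rad: parked, raised, leaning 27 degrees back from upright (to the pump's +x); grows as it swings over upright (0.48) to the front (-x) and down; about 2.02: its pad lies on the syringe, arm about level. Below about 0.5 it springs back to 0; beyond, it snaps shut by itself in about 1 s and stays. 1 to 2 N at the bar move it.
- clamp_bar (a point): Centre of the black cross-bar at the clamp arm's free end (12 mm thick, 50 mm long, along the pump's y), 105 mm from the hinge. Parked: 225 mm above the shelf, 48 mm behind (+x of) the hinge; shut: about 135 mm above the shelf, over the pump's front. The aluminium arm below it is 12 mm wide (y), 8 mm thick; free room behind it.
- clamp_hinge (a point): The clamp's hinge centre, 132 mm above the shelf; the axis runs along the pump's y.
- selector (a joint): Spring-return selector knob, positive clockwise seen from above. 0: at rest against its end; a click stop every 0.40 rad (23 degrees): third stop at 1.20 rad, fourth 1.60, end of travel 2.00. The return spring takes 0.05 Nm at rest, 0.11 Nm at the third stop; each click adds a ripple of 0.04 Nm. Let go, the knob runs back to 0.
- selector_grip (a point): On the selector's vertical axis, 118 mm above the shelf, the height to grip its black bar: 46 long, 12 thick, from 95 to 129 mm above the shelf, on a grey 50 mm disc. x axis along the bar to the end with the white pointer, y across it. At rest x stands 0.6 rad left (anticlockwise) of the pump's x. Dots 43 mm from the axis on the dark dial mark rest and stops 1 to 5: white, stop 3 green, larger.
- syringe: Loose 50 ml syringe lying along the pump's y in two V saddles: barrel 29 mm diameter, 110 mm long, axis 110 mm above the shelf; blue plunger towards the pump's left. Origin: centre of the barrel, y along it.
- cradle (a point): Point of the pump on the cradle's line where the syringe's barrel is centred (within 6 mm along it).
- saline: Bystander: white bottle, 56 mm diameter, 130 mm high, standing to one side. Origin under its centre.
- swab_jar: Bystander: amber jar with steel lid, 64 mm diameter, 75 mm high. Origin under its centre.
- bowl: Bystander: steel bowl, 100 mm diameter, 45 mm high. Origin under its centre.
- tape: Bystander: white tape roll, 64 mm diameter, 25 mm high, flat on the shelf in front of the pump. Origin under its centre.
- gauze: Bystander: white pack, 70 x 70 x 30 mm, in front of the pump. Origin under its centre.
- thermometer: Bystander: white handset, 35 x 140 x 26 mm, lying behind the pump. Origin under its centre.
Not all that is in view belongs to the job. Leave any brown or red look-alike of the syringe alone.

How it is judged:
By the outcome, as a careful person would: the job done as asked, in the order asked, and still so for the second after the job is handed in, while the arm keeps its last pose, push and grip.
It also fails if it takes over 48 s, if anything falls off the work surface, if the arm or the gripper's body presses on something with over 40 N, if the wrist force passes 120 N, or if a joint passes its speed limit or range.

ROBOT

A 6-joint arm with a two-finger parallel gripper is mounted at the origin on the work surface. World frame = base frame: x ahead of the robot, y to its left, z up, the work surface at z = 0. Lengths are in m, angles in rad, forces in N, time in s.
With the tool pointing down it reaches from about 0.375 to 0.9 m from the base axis. Payload 3.1 kg.
Tool frame: the origin (TCP) lies midway between the tips of the shut fingers; the grasp point (between the pads) lies 19 mm behind it; z points along the fingers, y is the direction in which the jaws open and shut (so a half turn about z gives the same grasp; the last joint's range is limited). The gripper opens to 85 mm and grips with 20 to 120 N. Pads are 22 mm wide; open, the fingers measure 114 mm over their backs; the gripper's body (76 mm by 85 mm) begins 54 mm behind the grasp point. The pads swing forward as they close: fully open they stand 13 mm farther back than shut.
Start: joints at [1.067, 0.527, 1.433, -0, 1.181, -0.178], TCP at [0.199, 0.592, 0.201] pointing down, gripper open.
Joint ranges: [-3.08, 3.08], [-0.75, 2.2], [0.22, 2.44], [-1.43, 4.57], [0, 2.65], [-2.85, 2.85]. Speed limits (rad/s): [2.79, 2.79, 3.14, 3.14, 3.14, 3.14].

INTERFACE

Orientations are given as a unit quaternion [x, y, z, w].
In Python, from station import manip gives the robot as it stands.
- The arm moves only by the tool play_rows, never from a script. Its argument "increments" is a list of rows, each a list of 3 entries, a list of its own where there are three numbers: the shift along the tool's x, y, z in m, then the turn, a rotation vector about the tool's x, y, z in rad, then the opening, from 0 (shut) to 1 (fully open). A call has 1 to 10 rows; each row is the pose to reach, as a shift and turn from the pose commanded when the call began, along the tool's axes at that moment; what a row does not reach only later rows make up. A row lasts 1/10 s, in which the tool goes at most 50 mm and 8.59 degrees, less where a joint would pass 70% of its speed; a pose out of reach is approached as far as the arm can. A call with a gripper value outside its range is refused whole. The fingers move at their own pace and stop on an object; "force" is the grip in N (left out, the last holds). Time passes only in rows, so rows that repeat a pose let the fingers close. It gives the time, the measured TCP pose, the force and the opening at its end, in the units of the state.
- manip.sense(): the state, without advancing time (a new reading comes with each control period).
- manip.snapshot(name): name is "scene" or "side" or "wrist"; returns (picture, depth): 420x560x3 uint8, red, green, blue; 420x560 float32, m along the optical axis (not along the pixel's ray), 0 where there is no reading.
- manip.camera_model(name): a dict with "camera_matrix" (3x3 intrinsics, pixels), "R" (3x3) and "t" (3): a world point X has camera coordinates R X + t. Camera axes: x right, y down, z forward; pixel columns grow to the right and rows downward; lengths in m; the calibration is good to about 2 mm. A picture is of the moment at which its call begins: read the wrist's pose just before it. camera_model takes no time and is no camera call; for the wrist camera it gives the pose at the moment of the call.
- manip.sign_off(): hands the job in, once; it reports no verdict.
Trained networks look in the newest picture that a camera, given by its name, has taken for a name from the list of things; names that differ only in an ending like _2 or _b are one class to them, and where a whole thing is asked for, a point or a joint stands for the part that bears it (a point fixed in the world has none). Each returns a list of dicts, best first, with "p" (0 to 1); they miss things now and then, are a little off and sometimes report something else, mostly with a low value. They report only what shows in the picture. A call takes as long as a camera call. They do not tell look-alikes from the thing itself.
- manip.regions_of(camera, thing): "region" (420x560 bool, what is visible of it) and "rect" ([left, top, width, height] in pixels, round what is visible of it).
The state is a dict: "t": time; "q": joint angles; "qd": joint speeds; "tau": joint torques, N m; "tcp_pos": TCP position; "tool_rot": TCP orientation; "force": force on the tool from outside, world axes, zero at the start; "ft_torque": the same for the moment, N m; "finger_gap": opening from 0.0 (shut) to 1.0 (fully open).
Only numpy, scipy, OpenCV 4.12 (cv2) and the standard library are available. Lean on these libraries where they do the work, as an engineer would, in place of code of your own. Each camera call takes 0.05 s, during which the arm holds its last target.

## Working session

There is one attempt and no reset: what is moved stays moved. The work goes in short steps, Python scripts to look and compute and a tool call to move; the robot and the scene stay as the last step left them, time stands still between calls to the robot, and variables do not carry over. Pictures are saved under pics/ and viewed, and the job is handed in when it is done.

Besides the shell and the picture viewer there is one more tool, called after "Emit:" by a JSON object that holds its "name" and its "arguments". play_rows: Moves the arm, as the interface text tells. Its arguments: {"type":"object","properties":{"increments":{"type":"array"},"force":{"type":"number"}},"required":["increments"]}

```bash
mkdir -p pics; ls; cat > h.py <<'E'
import numpy as np, cv2
from station import manip
def snap(n,f):
    p,d=manip.snapshot(n); cv2.imwrite('pics/'+f,p[:,:,::-1]); np.savez('pics/'+f+'.npz',p=p,d=d,**manip.camera_model(n)); return p,d
E
python3 - <<'E'
from h import *
print({k:np.round(v,3) for k,v in manip.sense().items()})
for n in ['scene','side']:
    snap(n,n+'0.png'); c=manip.camera_model(n); print(n,np.round(-c['R'].T@c['t'],3))
E
```

```text
pics
{'t': np.float64(0.0), 'q': array([ 1.068,  0.528,  1.434, -0.   ,  1.181, -0.179]), 'qd': array([ 0.002,  0.001, -0.   ,  0.   , -0.001,  0.001]), 'tau': array([-0.0000e+00, -4.4234e+01, -1.7803e+01, -0.0000e+00,  8.0000e-03,
        0.0000e+00]), 'tcp_pos': array([0.199, 0.592, 0.2  ]), 'tool_rot': array([ 0.162,  0.987, -0.001, -0.   ]), 'force': array([ 0.423, -0.589, -0.017]), 'ft_torque': array([-0.002,  0.014,  0.012]), 'finger_gap': np.float64(0.999)}
scene [ 0.966 -0.707  0.833]
side [ 0.206 -0.58   0.862]
```

View pics/scene0.png

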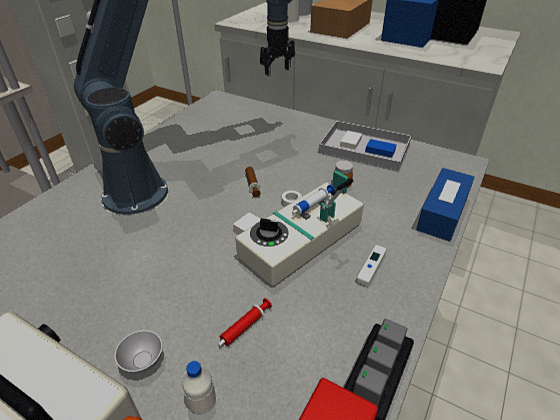

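View pics/side0.png

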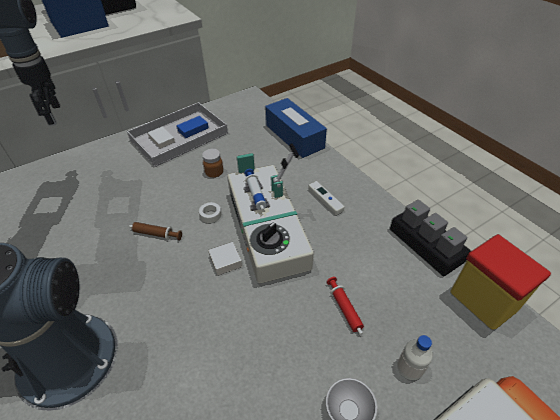

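The pump is seen in both pictures: scene around (300,230) and side around (270,225). The clamp is raised, near side (285,170), and the knob is at side (270,236).

```bash
cat >> h.py <<'E'
def pts(f,mask=None):
    z=np.load('pics/'+f+'.npz'); d=z['d']; K=z['camera_matrix']
    m=(d>0) if mask is None else mask&(d>0)
    v,u=np.nonzero(m); D=d[v,u]
    c=np.stack([(u-K[0,2])/K[0,0]*D,(v-K[1,2])/K[1,1]*D,D],1)
    return (c-z['t'])@z['R'], u,v, z['p'][v,u]
E
python3 - <<'E'
from h import *
for n in ['scene','side']:
    f=n+'0.png'
    r=manip.regions_of(n,'pump')
    print(n,[(round(x['p'],2),x['rect'],x['region'].sum()) for x in r])
    X,u,v,c=pts(f,r[0]['region'])
    s=abs(X[:,2]-.085)<.005
    P=X[s][:,:2].astype(np.float32); print(len(P), np.median(X[s][:,2]))
    print('rect',cv2.minAreaRect(P), P.mean(0)); np.save('pics/deck_%s.npy'%n,P)
    # trim outliers percentile
    for t in ['clamp','clamp_bar','selector_grip','syringe','saline','tape','gauze','swab_jar','thermometer','bowl']:
        r=manip.regions_of(n,t)
        for x in r[:2]:
            X,u,v,c=pts(f,x['region']); 
            if len(X): print(t,round(x['p'],2),x['rect'],np.round(np.median(X,0),3),np.round(np.percentile(X,2,axis=0),3),np.round(np.percentile(X,98,axis=0),3))
print(manip.sense()['t'])
E
```

```text
scene [(0.98, [236.1, 170.6, 127.3, 113.6], np.int64(6637))]
3416 0.0841245005007206
rect ((0.5818619728088379, 0.07038815319538116), (0.35849109292030334, 0.15016640722751617), 72.98307037353516) [0.58415425 0.0319173 ]
clamp 0.74 [325.1, 178.6, 28.2, 31.9] [0.666 0.096 0.195] [0.633 0.07  0.13 ] [0.694 0.119 0.231]
clamp 0.16 [233.3, 172.0, 129.9, 112.5] [0.605 0.014 0.083] [ 0.479 -0.115  0.015] [0.693 0.232 0.162]
clamp_bar 0.57 [327.8, 179.1, 24.8, 30.8] [0.666 0.096 0.194] [0.609 0.07  0.083] [0.693 0.234 0.231]
clamp_bar 0.43 [232.2, 169.2, 132.9, 115.2] [0.604 0.018 0.083] [ 0.481 -0.115  0.017] [0.693 0.236 0.174]
selector_grip 0.88 [259.3, 219.3, 20.8, 17.6] [ 0.534 -0.029  0.107] [ 0.512 -0.044  0.092] [ 0.553 -0.019  0.129]
syringe 0.97 [216.5, 298.0, 54.9, 51.5] [ 0.604 -0.257  0.024] [ 0.579 -0.318 -0.001] [ 0.627 -0.176  0.031]
syringe 0.74 [244.3, 169.5, 20.8, 29.7] [0.319 0.222 0.021] [ 0.236  0.174 -0.003] [0.363 0.319 0.031]
saline 0.6 [185.2, 362.0, 27.2, 52.2] [ 0.637 -0.45   0.082] [ 0.607 -0.468  0.006] [ 0.652 -0.42   0.13 ]
tape 0.67 [281.9, 188.9, 19.4, 16.4
[... 1955 characters left out ...]
 [324.0, 377.0, 52.5, 43.0] [ 0.47  -0.423  0.021] [ 0.415 -0.47   0.004] [ 0.502 -0.387  0.048]
tape 0.6 [197.4, 202.6, 22.2, 24.1] [0.467 0.209 0.024] [0.438 0.184 0.005] [0.494 0.243 0.03 ]
tape 0.3 [271.0, 140.8, 28.0, 39.5] [0.667 0.1   0.196] [0.632 0.072 0.002] [0.838 0.325 0.234]
gauze 0.83 [209.1, 237.9, 36.4, 37.4] [0.422 0.03  0.031] [0.39  0.002 0.007] [0.458 0.074 0.035]
swab_jar 0.65 [201.4, 150.1, 18.4, 27.7] [0.562 0.37  0.055] [0.538 0.358 0.01 ] [0.591 0.411 0.08 ]
thermometer 0.95 [311.1, 181.7, 32.5, 33.7] [0.783 0.064 0.027] [0.772 0.003 0.008] [0.805 0.134 0.032]
bowl 0.8 [322.0, 376.2, 55.5, 43.8] [ 0.47  -0.423  0.021] [ 0.415 -0.47   0.003] [ 0.502 -0.387  0.048]
1.2
```

```bash
cat >> h.py <<'E'
from scipy.spatial.transform import Rotation as R
PC=np.array([.5805,.0712]); YAW=np.radians(-16.8)
def pw(x,y,z):
    c,s=np.cos(YAW),np.sin(YAW); return np.array([PC[0]+c*x-s*y,PC[1]+s*x+c*y,z])
def rel(target,psi=None):
    "world TCP target, tool x heading psi (deg) pointing down -> shift, rotvec in tool axes from measured pose"
    s=manip.sense(); Rt=R.from_quat(s['tool_rot'])
    d=Rt.inv().apply(np.array(target)-s['tcp_pos']); rv=np.zeros(3)
    if psi is not None:
        p=np.radians(psi); T=R.from_matrix(np.array([[np.cos(p),np.sin(p),0],[np.sin(p),-np.cos(p),0],[0,0,-1]]))
        rv=(Rt.inv()*T).as_rotvec()
    return np.round(d,4),np.round(rv,4)
E
python3 - <<'E'
from h import *
print('sel',pw(-.02,-.105,.118),'hinge',pw(.045,.05,.132),'bar',pw(.093,.05,.225))
print(rel(pw(.045+.09,.05,.32),163.2))
for n in ['scene','side']:
    X,u,v,c=pts(n+'0.png'); s=(np.hypot(*(X[:,:2]-pw(-.02,-.105,0)[:2]).T)<.035)&(X[:,2]>.12)&(X[:,2]<.14)
    P=X[s][:,:2].astype(np.float32); print(n,len(P),cv2.minAreaRect(P))
    s=(np.hypot(*(X[:,:2]-pw(.093,.05,0)[:2]).T)<.05)&(X[:,2]>.215)
    P=X[s]; print(n,len(P),np.round(P.mean(0),3),cv2.minAreaRect(P[:,:2].astype(np.float32)))
E
```

```text
sel [ 0.53100527 -0.02353791  0.118     ] hinge [0.63803097 0.10605954 0.132     ] bar [0.6839823  0.09218602 0.225     ]
(array([-0.6608, -0.3181, -0.1195]), array([ 0.    ,  0.    , -0.0315]))
scene 83 ((0.5325624942779541, -0.02386465109884739), (0.044792111963033676, 0.012395535595715046), 17.295364379882812)
scene 82 [0.686 0.089 0.227] ((0.6862518787384033, 0.09199964255094528), (0.051526471972465515, 0.011494087986648083), 71.04788208007812)
side 102 ((0.5290013551712036, -0.02240310050547123), (0.04485149309039116, 0.013524678535759449), 14.940711975097656)
side 81 [0.681 0.092 0.229] ((0.6806540489196777, 0.09464843571186066), (0.05257505178451538, 0.015772849321365356), 73.09274291992188)
```

The pump pose matches both cameras: the knob and bar land within about 3 mm of where the layout predicts. Next I move above and behind the clamp.

Emit:
{"name": "play_rows", "arguments": {"increments": [[[0,0,-0.05],[0,0,0],0],[[-0.03,-0.015,-0.09],[0,0,0],0],[[-0.07,-0.035,-0.12],[0,0,0],0],[[-0.11,-0.053,-0.12],[0,0,0],0],[[-0.15,-0.072,-0.12],[0,0,0],0],[[-0.19,-0.091,-0.12],[0,0,-0.03],0],[[-0.23,-0.11,-0.12],[0,0,-0.03],0],[[-0.27,-0.13,-0.12],[0,0,-0.03],0],[[-0.31,-0.149,-0.12],[0,0,-0.03],0],[[-0.35,-0.168,-0.12],[0,0,-0.03],0]], "force": 60}}

```text
t: 2.2
tcp_pos: [0.4786, 0.32, 0.3207]
tool_rot: [0.147, 0.989, 0.0, 0.0]
force: [0.6, 0.8, -0.1]
finger_gap: -0.001
```

```bash
python3 - <<'E'
from h import *
print(rel(pw(.045+.09,.05,.32),163.2)); s=manip.sense(); print(s['t'],s['tcp_pos'],s['q'],s['force'],s['finger_gap'])
E
```

```text
(array([-0.3048, -0.1582,  0.0007]), array([ 0.0004,  0.0002, -0.0017]))
2.2 [0.47855616 0.31999148 0.32068921] [ 3.95266707e-01  3.44150012e-01  1.39885081e+00  1.48959314e-04
  1.39820563e+00 -8.80662008e-01] [ 0.59605297  0.77503541 -0.05517677] -0.0005098207330189629
```

Emit:
{"name": "play_rows", "arguments": {"increments": [[[-0.04,-0.021,0],[0,0,0],0],[[-0.08,-0.042,0],[0,0,0],0],[[-0.12,-0.063,0],[0,0,0],0],[[-0.16,-0.084,0],[0,0,0],0],[[-0.2,-0.105,0],[0,0,0],0],[[-0.24,-0.126,0],[0,0,0],0],[[-0.28,-0.147,0],[0,0,0],0],[[-0.305,-0.158,0],[0,0,0],0],[[-0.305,-0.158,0],[0,0,0],0],[[-0.305,-0.158,0],[0,0,0],0]]}}

```text
t: 3.2
tcp_pos: [0.7232, 0.0812, 0.3197]
tool_rot: [0.147, 0.989, 0.0, -0.001]
force: [-0.4, -0.7, -0.1]
finger_gap: 0.001
```

```bash
python3 - <<'E'
from h import *
print(rel(pw(.045+.09,.05,.2),163.2)); s=manip.sense(); print(s['t'],s['tcp_pos'],s['force'])
snap('wrist','w1.png'); snap('side','side1.png')
E
```

```text
(array([-0.0014, -0.0008,  0.1197]), array([ 0.0001, -0.0018, -0.0027]))
3.2 [0.72324786 0.08119178 0.31967009] [-0.41963614 -0.72598148 -0.07577886]
```

View pics/w1.png

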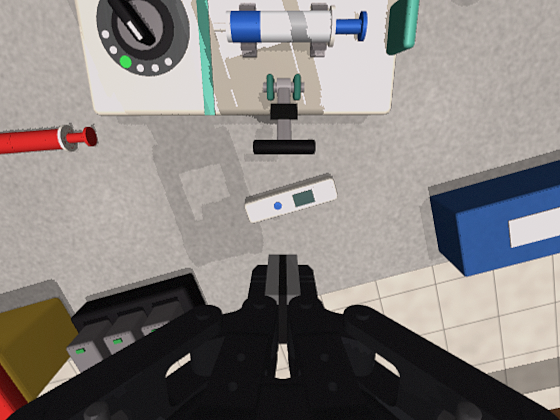

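View pics/side1.png

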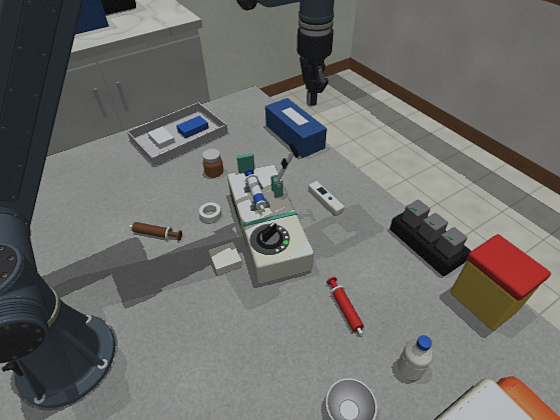

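The closed fingers are behind the bar and centred on it: the fingertips are at (282,265) and the bar is at (284,147). I descend first, then push.

Emit:
{"name": "play_rows", "arguments": {"increments": [[[0,0,0.04],[0,0,0],0],[[0,0,0.08],[0,0,0],0],[[0,0,0.115],[0,0,0],0],[[0,0,0.12],[0,0,0],0],[[0.005,0,0.12],[0,0,0],0],[[0.012,0,0.12],[0,0,0],0],[[0.019,0,0.12],[0,0,0],0],[[0.026,0,0.12],[0,0,0],0],[[0.033,0,0.12],[0,0,0],0],[[0.04,0,0.12],[0,0,0],0]]}}

```text
t: 4.3
tcp_pos: [0.6847, 0.0934, 0.2013]
tool_rot: [0.147, 0.989, 0.0, 0.001]
force: [0.4, 0.5, -0.1]
finger_gap: 0.001
```

Emit:
{"name": "play_rows", "arguments": {"increments": [[[0.007,0,0],[0,0,0],0],[[0.014,0,0],[0,0,0],0],[[0.021,0,0],[0,0,0],0],[[0.028,0,0],[0,0,0],0],[[0.035,0,0],[0,0,0],0],[[0.041,0,0],[0,0,0],0]]}}

```text
t: 4.9
tcp_pos: [0.6453, 0.1053, 0.2005]
tool_rot: [0.147, 0.989, -0.0, -0.0]
force: [-0.0, 0.2, 0.9]
finger_gap: 0.002
```

```bash
python3 - <<'E'
from h import *
s=manip.sense(); print(s['t'],s['tcp_pos'],s['force'])
snap('wrist','w2.png'); snap('side','side2.png')
E
```

```text
4.9 [0.64528575 0.10531913 0.2004689 ] [-0.02949974  0.20253845  0.90356803]
```

View pics/w2.png

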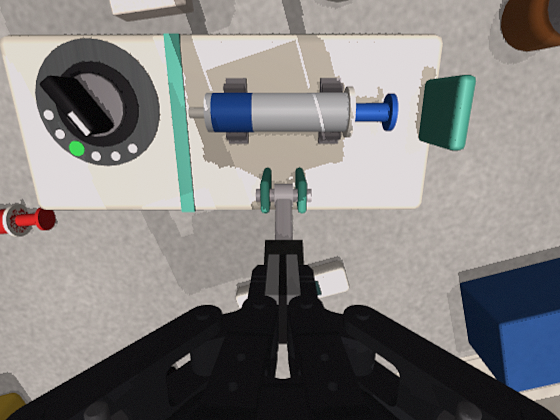

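View pics/side2.png

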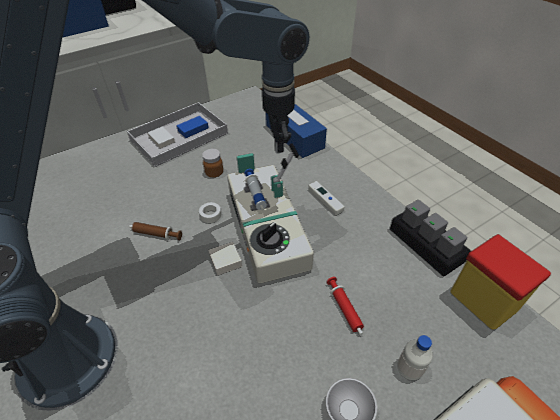

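```bash
python3 - <<'E'
from h import *
z=np.load('pics/side2.png.npz')
def pr(p): c=z['R']@p+z['t']; k=z['camera_matrix']@c; return np.round(k[:2]/k[2])
print('tcp',pr(np.array([.6453,.1053,.2005])),'bar parked',pr(pw(.093,.05,.225)),'hinge',pr(pw(.045,.05,.132)),'bar up',pr(pw(.045,.05,.237)))
p=z['p'][90:230,220:330]; cv2.imwrite('pics/side2c.png',cv2.resize(p,None,fx=5,fy=4.2,interpolation=2)[:,:,::-1])
E
```

```text
tcp [279. 161.] bar parked [294. 151.] hinge [277. 182.] bar up [276. 151.]
```

View pics/side2c.png

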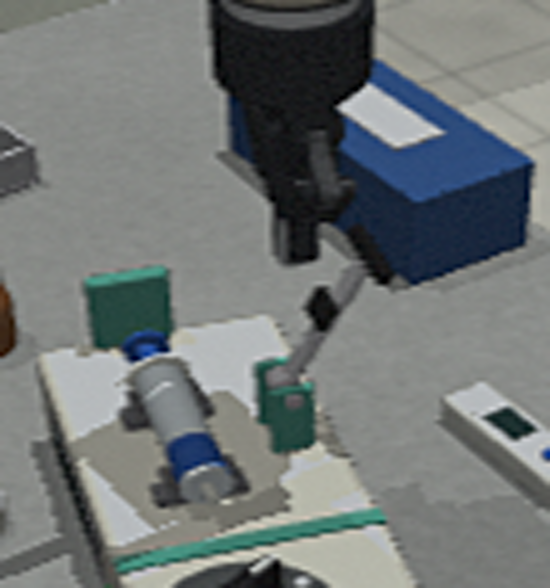

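```bash
python3 - <<'E'
from h import *
X,u,v,c=pts('side2.png')
s=(u>274)&(u<286)&(v>135)&(v<155)
for a in range(138,156,2):
    m=(u==279)&(v==a); print(a,np.round(X[m],3),c[m])
st=manip.sense(); print(st['tcp_pos'],st['force'],st['finger_gap'],st['q'])
s=(np.hypot(*(X[:,:2]-pw(.093,.05,0)[:2]).T)<.04)&(X[:,2]>.2)&(X[:,2]<.24); print(np.round(X[s].mean(0),3),s.sum())
z=np.load('pics/w2.png.npz'); 
cm=z['R']@st['tcp_pos']+z['t']; k=z['camera_matrix']@cm; print('tcp in wrist',k[:2]/k[2],cm)
cm=z['R']@pw(.093,.05,.225)+z['t']; k=z['camera_matrix']@cm; print('bar in wrist',k[:2]/k[2],cm)
E
```

```text
138 [[0.622 0.065 0.308]] [[26 23 23]]
140 [[0.621 0.064 0.304]] [[17 19 19]]
142 [[0.625 0.07  0.293]] [[19 19 22]]
144 [[0.64  0.094 0.266]] [[25 28 28]]
146 [[0.641 0.096 0.258]] [[20 21 24]]
148 [[0.639 0.092 0.255]] [[23 24 24]]
150 [[0.642 0.097 0.245]] [[20 20 22]]
152 [] []
154 [[0.8   0.343 0.003]] [[139 141 139]]
[0.64498382 0.10554327 0.20053456] [0.4955072  0.10879083 0.81988222] 0.005929270711821506 [-8.52394124e-03  5.67200072e-01  1.35540478e+00  1.20881251e-04
  1.21973878e+00 -1.28499169e+00]
[0.677 0.093 0.225] 111
tcp in wrist [283.39627732 242.25254253] [0.00065426 0.02086825 0.19002098]
bar in wrist [280.80861146 330.0756768 ] [-0.00079332  0.06761778  0.17952139]
```

```bash
python3 - <<'E'
from h import *
for f in ['w1.png','w2.png']:
    z=np.load('pics/'+f+'.npz'); d=z['d']
    print(f,[ (r,round(float(d[r,275]),3),round(float(d[r,288]),3)) for r in range(230,345,8)])
    X,u,v,c=pts(f)
    m=(u==275)&(v==262); print(X[m])
    m=(abs(u-130)<3)&(abs(v-20)<60); 
z=np.load('pics/w2.png.npz'); 
# known deck height in wrist cam
X,u,v,c=pts('w2.png'); 
m=(abs(X[:,2]-.085)<.03)&(v<200)&(c.min(1)>150); print('deck z',np.median(X[m][:,2]),m.sum())
X,u,v,c=pts('side2.png'); m=(np.hypot(*(X[:,:2]-np.array([.645,.105])).T)<.035)&(X[:,2]>.15); print('minz near tool side',np.sort(X[m][:,2])[:20].round(3))
m&=X[:,2]<.26; print(np.c_[u[m],v[m],X[m].round(3)][::6])
E
```

```text
w1.png [(230, 0.531, 0.531), (238, 0.536, 0.535), (246, 0.538, 0.541), (254, 0.544, 0.546), (262, 0.147, 0.146), (270, 0.138, 0.138), (278, 0.133, 0.133), (286, 0.126, 0.127), (294, 0.121, 0.121), (302, 0.114, 0.123), (310, 0.111, 0.119), (318, 0.109, 0.115), (326, 0.109, 0.115), (334, 0.115, 0.115), (342, 0.114, 0.117)]
[[0.71320938 0.08098763 0.36266323]]
w2.png [(230, 0.223, 0.222), (238, 0.219, 0.216), (246, 0.205, 0.205), (254, 0.202, 0.2), (262, 0.145, 0.146), (270, 0.141, 0.138), (278, 0.132, 0.133), (286, 0.126, 0.128), (294, 0.123, 0.121), (302, 0.114, 0.123), (310, 0.0, 0.119), (318, 0.108, 0.116), (326, 0.109, 0.115), (334, 0.114, 0.114), (342, 0.116, 0.118)]
[[0.63399496 0.10485761 0.24438905]]
deck z 0.08587553306620897 41315
minz near tool side [0.151 0.151 0.153 0.153 0.153 0.154 0.156 0.156 0.156 0.157 0.157 0.158
 0.158 0.158 0.16  0.161 0.161 0.162 0.162 0.162]
[[2.74e+02 1.44e+02 6.36e-01 1.11e-01 2.57e-01]
 [2.75e+02 1.46e+02 6.33e-01 1.02e-01 2.58e-01]
 [2.83e+02 1.46e+02 6.55e-01 9.80e-02 2.51e-01]
 [2.80e+02 1.47e+02 6.43e-01 9.40e-02 2.55e-01]
 [2.76e+02 1.48e
[... 772 characters left out ...]
6.61e-01 9.90e-02 1.99e-01]
 [2.82e+02 1.62e+02 6.58e-01 1.09e-01 1.91e-01]
 [2.88e+02 1.62e+02 6.68e-01 9.50e-02 1.95e-01]
 [2.84e+02 1.63e+02 6.57e-01 9.70e-02 1.96e-01]
 [2.82e+02 1.64e+02 6.54e-01 1.02e-01 1.90e-01]
 [2.81e+02 1.65e+02 6.53e-01 1.07e-01 1.84e-01]
 [2.87e+02 1.65e+02 6.63e-01 9.30e-02 1.89e-01]
 [2.83e+02 1.67e+02 6.52e-01 9.50e-02 1.86e-01]
 [2.83e+02 1.68e+02 6.51e-01 9.30e-02 1.84e-01]
 [2.84e+02 1.69e+02 6.56e-01 9.60e-02 1.77e-01]
 [2.84e+02 1.70e+02 6.59e-01 1.00e-01 1.68e-01]
 [2.79e+02 1.72e+02 6.47e-01 1.08e-01 1.62e-01]
 [2.79e+02 1.73e+02 6.46e-01 1.05e-01 1.61e-01]
 [2.80e+02 1.74e+02 6.46e-01 1.00e-01 1.60e-01]
 [2.81e+02 1.75e+02 6.48e-01 1.00e-01 1.56e-01]]
```

The tool passed over the bar and the clamp is still parked, at side (294,151). Both the wrist and side depth put the shut fingertips near z 0.24, while the reported TCP is 0.2005, so the fingers end about 40 mm short of the stated TCP. I back out, go lower, and test that by contact.

Emit:
{"name": "play_rows", "arguments": {"increments": [[[-0.02,0,-0.005],[0,0,0],0],[[-0.05,0,-0.005],[0,0,0],0],[[-0.082,0,-0.005],[0,0,0],0],[[-0.082,0,0],[0,0,0],0],[[-0.082,0,0.02],[0,0,0],0],[[-0.082,0,0.035],[0,0,0],0],[[-0.082,0,0.035],[0,0,0],0]]}}

```text
t: 5.7
tcp_pos: [0.7216, 0.0815, 0.1619]
tool_rot: [0.147, 0.989, -0.0, -0.004]
force: [-0.5, -0.6, -1.0]
finger_gap: -0.003
```

```bash
python3 - <<'E'
from h import *
s=manip.sense(); print(s['t'],s['tcp_pos'],s['force'])
snap('side','side3.png');snap('scene','scene3.png')
for f in ['side3.png','scene3.png']:
    X,u,v,c=pts(f); m=(np.hypot(*(X[:,:2]-s['tcp_pos'][:2]).T)<.025)&(X[:,2]>.13)&(X[:,2]<.3)&(c.max(1)<90); print(f,np.sort(X[m][:,2])[:12].round(3),X[m].mean(0))
a=cv2.imread('pics/side3.png')[90:230,220:330];b=cv2.imread('pics/scene3.png')[120:260,280:390]
cv2.imwrite('pics/c3.png',np.hstack([cv2.resize(i,(400,510),interpolation=2) for i in (a,b)]))
E
```

```text
5.7 [0.72156361 0.08153978 0.16186427] [-0.50812543 -0.6171611  -1.01766404]
side3.png [0.195 0.196 0.198 0.202 0.202 0.203 0.203 0.203 0.204 0.204 0.205 0.205] [0.71251681 0.07828835 0.25204068]
scene3.png [0.197 0.199 0.201 0.202 0.202 0.203 0.203 0.203 0.204 0.204 0.204 0.204] [0.73238171 0.07300772 0.2504024 ]
```

View pics/c3.png

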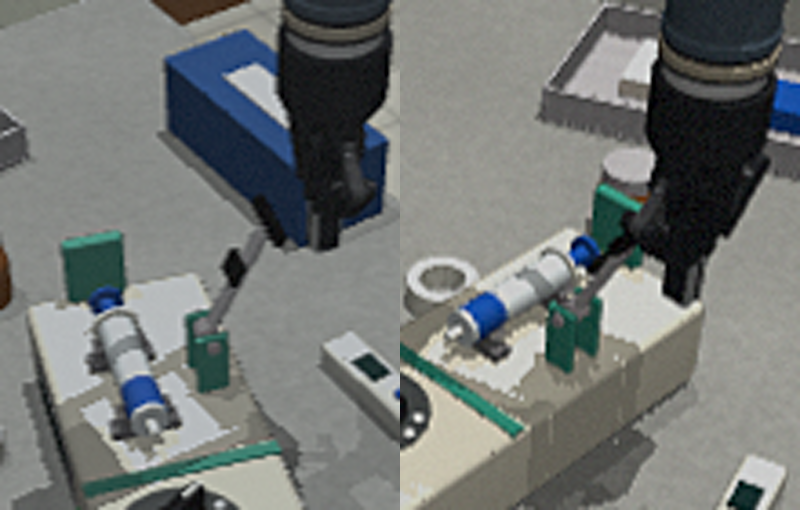

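Both cameras put the tip at z ≈ 0.197 with the TCP at 0.162, so the fingers are about 36 mm shorter than stated. The tip is now below the bar and behind it. Now the push.

Emit:
{"name": "play_rows", "arguments": {"increments": [[[0.015,0,0],[0,0,0],0],[[0.025,0,0],[0,0,0],0],[[0.033,0,0],[0,0,0],0],[[0.04,0,0],[0,0,0],0],[[0.047,0,0],[0,0,0],0],[[0.054,0,0],[0,0,0],0],[[0.06,0,0],[0,0,0],0],[[0.066,0,0],[0,0,0],0],[[0.072,0,0],[0,0,0],0],[[0.078,0,0],[0,0,0],0]]}}

```text
t: 6.8
tcp_pos: [0.6484, 0.1042, 0.1648]
tool_rot: [0.147, 0.989, -0.0, -0.001]
force: [0.4, 0.1, 0.6]
finger_gap: 0.005
```

```bash
python3 - <<'E'
from h import *
s=manip.sense(); print(s['t'],s['tcp_pos'],s['force'])
snap('side','side4.png');snap('scene','scene4.png')
a=cv2.imread('pics/side4.png')[90:230,220:330];b=cv2.imread('pics/scene4.png')[120:260,280:390]
cv2.imwrite('pics/c4.png',np.hstack([cv2.resize(i,(400,510),interpolation=2) for i in (a,b)]))
E
```

```text
6.8 [0.64843502 0.10421332 0.16480249] [0.36970873 0.06609341 0.63131546]
```

View pics/c4.png

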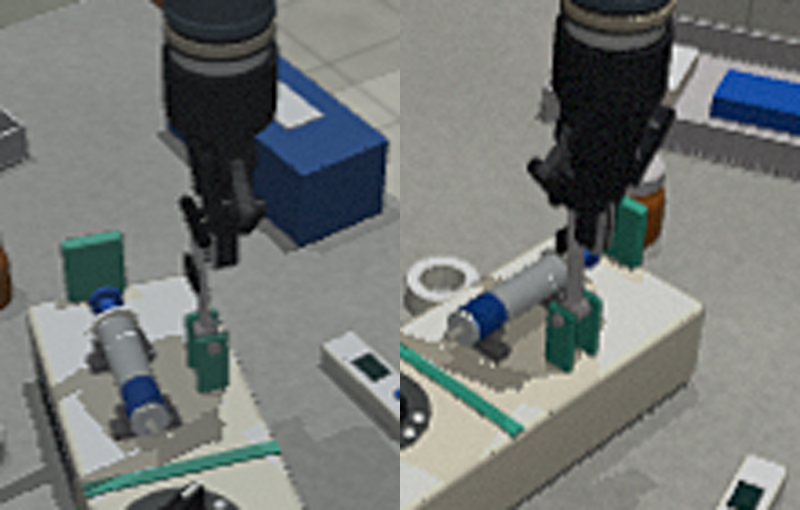

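The bar moved with the tool, and the arm now stands near upright (bar at left crop (193,215)). I push a little further.

Emit:
{"name": "play_rows", "arguments": {"increments": [[[0.006,0,0],[0,0,0],0],[[0.012,0,0],[0,0,0],0],[[0.018,0,0],[0,0,0],0],[[0.022,0,0],[0,0,0],0],[[0.022,0,-0.01],[0,0,0],0],[[0.022,0,-0.04],[0,0,0],0],[[0.022,0,-0.08],[0,0,0],0],[[0.022,0,-0.1],[0,0,0],0]]}}

```text
t: 7.7
tcp_pos: [0.6306, 0.1104, 0.2701]
tool_rot: [0.147, 0.989, 0.001, 0.003]
force: [0.5, 0.3, 0.6]
finger_gap: 0.0
```

```bash
python3 - <<'E'
from h import *
s=manip.sense(); print(s['t'],s['tcp_pos'],s['force'])
snap('side','side5.png');snap('scene','scene5.png')
a=cv2.imread('pics/side5.png')[90:230,220:330];b=cv2.imread('pics/scene5.png')[120:260,280:390]
cv2.imwrite('pics/c5.png',np.hstack([cv2.resize(i,(400,510),interpolation=2) for i in (a,b)]))
E
```

```text
7.7 [0.63058929 0.11043317 0.27006563] [0.54737895 0.31314765 0.55419962]
```

View pics/c5.png

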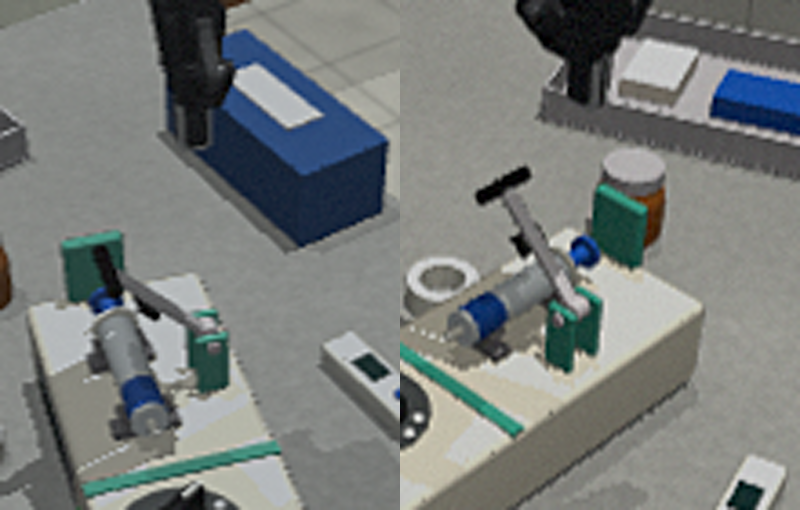

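The clamp has gone over centre and is falling towards the syringe. Next I compute the approach to the knob.

```bash
python3 - <<'E'
from h import *
print(rel(pw(-.02,-.105,.2),197.6))
E
```

```text
(array([ 0.0579, -0.1576,  0.0697]), array([-0.    ,  0.0099, -0.6018]))
```

Emit:
{"name": "play_rows", "arguments": {"increments": [[[0.01,-0.03,0],[0,0,-0.1],0.6],[[0.02,-0.06,0],[0,0,-0.22],0.6],[[0.03,-0.09,0],[0,0,-0.34],0.6],[[0.045,-0.12,0],[0,0.005,-0.46],0.6],[[0.055,-0.15,0.01],[0,0.01,-0.58],0.6],[[0.058,-0.158,0.04],[0,0.01,-0.602],0.6],[[0.058,-0.158,0.07],[0,0.01,-0.602],0.6],[[0.058,-0.158,0.07],[0,0.01,-0.602],0.6]]}}

```text
t: 8.6
tcp_pos: [0.5232, -0.0235, 0.1916]
tool_rot: [-0.152, 0.988, 0.003, -0.01]
force: [-0.2, 0.1, 1.3]
finger_gap: 0.604
```

```bash
python3 - <<'E'
from h import *
s=manip.sense(); print(s['t'],s['tcp_pos'],s['force'],s['q'][5])
snap('side','side6.png');snap('scene','scene6.png');snap('wrist','w6.png')
a=cv2.imread('pics/side6.png')[120:290,210:330];b=cv2.imread('pics/scene6.png')[120:290,230:380]
cv2.imwrite('pics/c6.png',np.hstack([cv2.resize(i,(400,510),interpolation=2) for i in (a,b)]))
print(rel(pw(-.02,-.105,.2),197.6))
for n in ['side6.png','scene6.png']:
    X,u,v,c=pts(n); d=X[:,:2]-s['tcp_pos'][:2]; m=(np.hypot(*d.T)<.06)&(X[:,2]>.16)&(X[:,2]<.35)&(c.max(1)<90); print(np.sort(X[m][:,2])[:10].round(3))
E
```

```text
8.6 [ 0.52318542 -0.02347855  0.19156507] [-0.18233338  0.12019796  1.27411681] -2.1322025081982767
(array([-0.003 , -0.0005, -0.0039]), array([ 0.0025, -0.0087,  0.0003]))
[0.227 0.228 0.23  0.23  0.23  0.231 0.231 0.232 0.232 0.232]
[0.228 0.228 0.229 0.229 0.23  0.232 0.232 0.232 0.232 0.232]
```

View pics/c6.png

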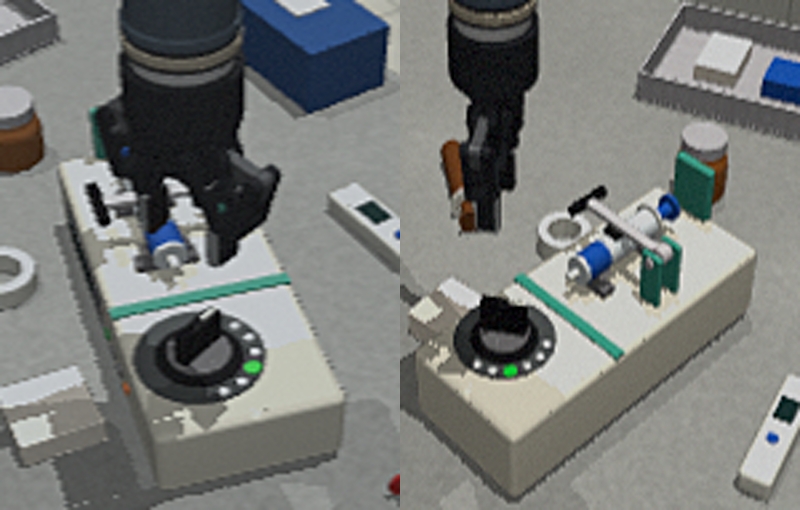

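View pics/w6.png

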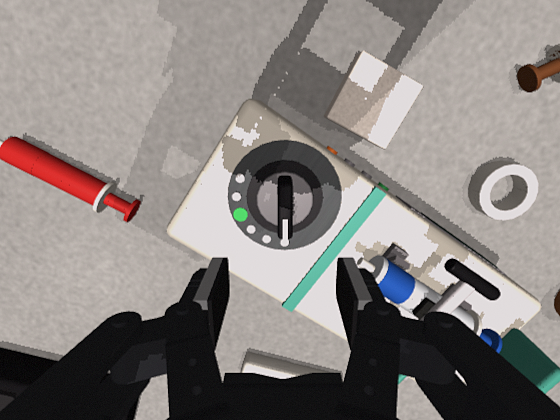

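The clamp is shut: in the wrist picture the bar at (472,278) lies over the pump's front and the pad is on the syringe. The knob at (285,205) is centred between the jaws and aligned with them, its pointer at the rest dot (285,243). Now I descend.

Emit:
{"name": "play_rows", "arguments": {"increments": [[[-0.003,0,0.03],[0,-0.008,0],0.5],[[-0.003,0,0.06],[0,-0.008,0],0.5],[[-0.003,0,0.09],[0,-0.008,0],0.5],[[-0.003,0,0.11],[0,-0.008,0],0.5],[[-0.003,0,0.116],[0,-0.008,0],0.5],[[-0.003,0,0.116],[0,-0.008,0],0.5],[[-0.003,0,0.116],[0,-0.008,0],0.5]]}}

```text
t: 9.45
tcp_pos: [0.5306, -0.0232, 0.0809]
tool_rot: [-0.153, 0.988, 0.001, 0.001]
force: [0.2, -0.8, 0.7]
finger_gap: 0.499
```

```bash
python3 - <<'E'
from h import *
s=manip.sense(); print(s['t'],s['tcp_pos'],s['force'],s['ft_torque'])
snap('side','side7.png');snap('scene','scene7.png');snap('wrist','w7.png')
print(rel(pw(-.02,-.105,.066),197.6))
a=cv2.imread('pics/side7.png')[170:290,220:320];b=cv2.imread('pics/scene7.png')[170:290,230:330]
cv2.imwrite('pics/c7.png',np.hstack([cv2.resize(i,(400,480),interpolation=2) for i in (a,b)]))
for n in ['side7.png','scene7.png']:
    X,u,v,c=pts(n); d=X[:,:2]-s['tcp_pos'][:2]; Rt=R.from_quat(s['tool_rot']).as_matrix()
    ty=d@Rt[:2,1]; tx=d@Rt[:2,0]; m=(abs(ty)>.014)&(abs(ty)<.05)&(abs(tx)<.014)&(X[:,2]>.097)&(X[:,2]<.15)&(c.max(1)<80); 
    for sg in (-1,1): print(n,sg,np.sort(X[m&(sg*ty>0)][:,2])[:8].round(3))
E
```

```text
9.45 [ 0.53055383 -0.02324864  0.08092408] [ 0.15703129 -0.76814122  0.71658162] [ 0.01155685  0.01129788 -0.01143536]
(array([-0.0007, -0.0005,  0.0149]), array([0.0013, 0.0012, 0.0002]))
side7.png -1 [0.097 0.098 0.098 0.099 0.099 0.099 0.099 0.099]
side7.png 1 [0.097 0.097 0.099 0.117 0.117 0.118 0.118 0.118]
scene7.png -1 [0.113 0.113 0.115 0.115 0.117 0.117 0.119 0.12 ]
scene7.png 1 [0.116 0.117 0.118 0.118 0.121 0.121 0.122 0.123]
```

View pics/c7.png

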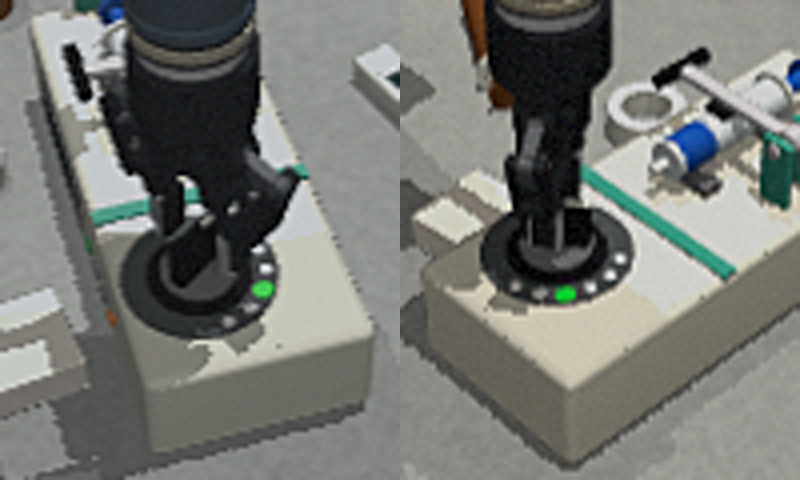

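View pics/w7.png

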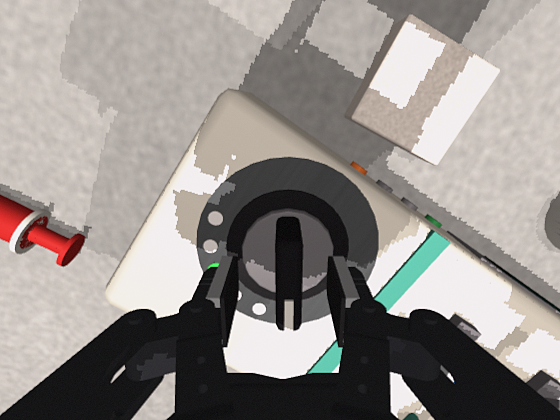

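```bash
python3 - <<'E'
from h import *
s=manip.sense();Rt=R.from_quat(s['tool_rot']).as_matrix()
X,u,v,c=pts('w7.png'); m=(abs(X[:,2]-.129)<.006)&(u>270)&(u<308)&(v>210)&(v<335)
d=(X[m]-s['tcp_pos'])@Rt; print(m.sum(),X[m].mean(0),d.min(0),d.max(0),np.percentile(d,[5,50,95],axis=0).round(4)); print(cv2.minAreaRect(d[:,:2].astype(np.float32)))
E
```

```text
2528 [ 0.52769941 -0.02268033  0.12922372] [-0.02396509 -0.0045781  -0.05177875] [ 0.02267299  0.0074485  -0.04213896] [[-0.0195 -0.0038 -0.0501]
 [ 0.0027  0.0015 -0.0485]
 [ 0.0215  0.0066 -0.0459]]
((-0.0006473120301961899, 0.001470846589654684), (0.011935162357985973, 0.046621114015579224), 89.48583984375)
```

Emit:
{"name": "play_rows", "arguments": {"increments": [[[-0.0005,0.0012,0.005],[0,0,0],0.5],[[-0.0005,0.0012,0.01],[0,0,0],0.5],[[-0.0005,0.0012,0.011],[0,0,0],0.3],[[-0.0005,0.0012,0.011],[0,0,0],0],[[-0.0005,0.0012,0.011],[0,0,0],0],[[-0.0005,0.0012,0.011],[0,0,0],0],[[-0.0005,0.0012,0.011],[0,0,0],0],[[-0.0005,0.0012,0.011],[0,0,0],0]], "force": 60}}

```text
t: 10.4
tcp_pos: [0.5286, -0.0211, 0.0683]
tool_rot: [-0.153, 0.988, 0.002, -0.001]
force: [-0.1, 4.1, -0.4]
finger_gap: 0.13
```

```bash
python3 - <<'E'
from h import *
s=manip.sense(); print(s['t'],s['tcp_pos'],s['force'],s['ft_torque'],s['finger_gap'])
snap('side','side8.png');snap('wrist','w8.png'); snap('scene','scene8.png')
print(rel(pw(-.02,-.105,.07),197.6), s['q'][5])
a=cv2.imread('pics/side8.png')[170:290,220:320];b=cv2.imread('pics/w8.png')[100:400,130:430]
cv2.imwrite('pics/c8.png',np.hstack([cv2.resize(i,(400,480),interpolation=2) for i in (a,b)]))
E
```

```text
10.4 [ 0.52857223 -0.02109799  0.06831152] [-0.0552888   4.05935974 -0.38395927] [ 0.68105095 -0.00248633 -0.02834317] 0.12989243083538202
(array([-0.0016, -0.0031, -0.0017]), array([ 0.0042, -0.0022, -0.0002])) -2.1331561411379636
```

View pics/c8.png

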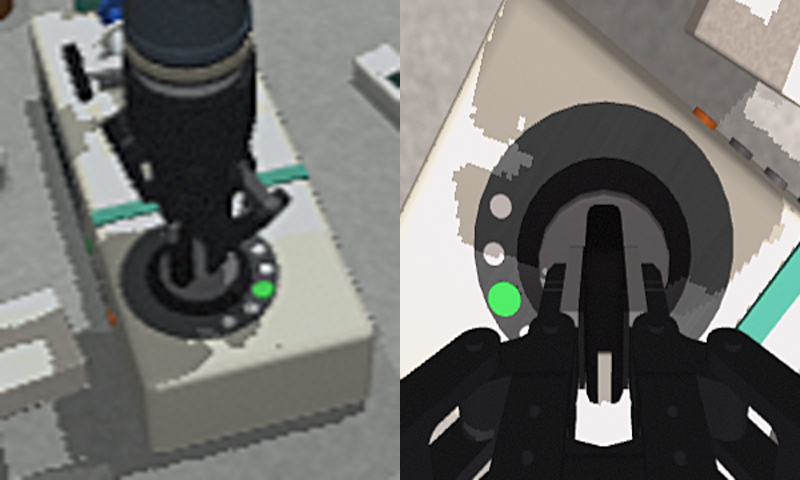

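The bar is gripped (gap about 11 mm) and the pointer is still at rest. I turn clockwise one stop at a time.

Emit:
{"name": "play_rows", "arguments": {"increments": [[[0,0.001,0],[0,0,0.08],0],[[0,0.001,0],[0,0,0.16],0],[[0,0.001,0],[0,0,0.24],0],[[0,0.001,0],[0,0,0.32],0],[[0,0.001,0],[0,0,0.4],0],[[0,0.001,0],[0,0,0.4],0]], "force": 80}}

```text
t: 11.15
tcp_pos: [0.5285, -0.0208, 0.0684]
tool_rot: [0.046, 0.999, 0.001, -0.001]
force: [-0.9, 2.3, -2.2]
finger_gap: 0.125
```

```bash
python3 - <<'E'
from h import *
s=manip.sense(); print(s['t'],s['tcp_pos'],s['force'],s['ft_torque'],s['finger_gap'])
p=R.from_quat(s['tool_rot']).as_matrix()[:,0]; print('turned',3.449-np.arctan2(p[1],p[0])%6.2832)
snap('wrist','w9.png')
cv2.imwrite('pics/c9.png',cv2.imread('pics/w9.png')[100:400,130:430])
E
```

```text
11.15 [ 0.52852853 -0.02084447  0.06837561] [-0.86385073  2.26022486 -2.20518742] [0.40312884 0.10046145 0.11577413] 0.12490642306286956
turned 0.39976741042525354
```

View pics/c9.png

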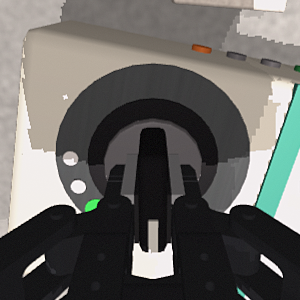

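The knob follows the tool: the bar is vertical in the picture and the green dot has moved to (92,205). The turn is 0.40, so this is the first stop.

Emit:
{"name": "play_rows", "arguments": {"increments": [[[0,0,0],[0,0,0.08],0],[[0,0,0],[0,0,0.16],0],[[0,0,0],[0,0,0.24],0],[[0,0,0],[0,0,0.32],0],[[0,0,0],[0,0,0.4],0],[[0,0,0],[0,0,0.4],0]]}}

```text
t: 11.8
tcp_pos: [0.5286, -0.0206, 0.0684]
tool_rot: [0.243, 0.97, 0.001, -0.002]
force: [-0.3, 3.3, -1.3]
finger_gap: 0.128
```

```bash
python3 - <<'E'
from h import *
s=manip.sense(); print(s['t'],s['tcp_pos'],s['force'],s['ft_torque'],s['finger_gap'])
p=R.from_quat(s['tool_rot']).as_matrix()[:,0]; print('turned',3.449-np.arctan2(p[1],p[0])%6.2832)
E
```

```text
11.8 [ 0.52856637 -0.02059318  0.06836907] [-0.27423569  3.34438827 -1.29560932] [0.53080485 0.06700576 0.12107381] 0.12756158923802094
turned 0.7985314484106403
```

Emit:
{"name": "play_rows", "arguments": {"increments": [[[0,0,0],[0,0,0.06],0],[[0,0,0],[0,0,0.12],0],[[0,0,0],[0,0,0.18],0],[[0,0,0],[0,0,0.24],0],[[0,0,0],[0,0,0.3],0],[[0,0,0],[0,0,0.35],0],[[0,0,0],[0,0,0.38],0],[[0,0,0],[0,0,0.4],0],[[0,0,0],[0,0,0.4],0]]}}

```text
t: 12.7
tcp_pos: [0.5287, -0.0204, 0.0684]
tool_rot: [0.431, 0.902, 0.001, -0.002]
force: [-0.2, 5.2, -3.1]
finger_gap: 0.121
```

```bash
python3 - <<'E'
from h import *
s=manip.sense(); print(s['t'],s['tcp_pos'],s['force'],s['ft_torque'],s['finger_gap'])
Rt=R.from_quat(s['tool_rot']).as_matrix();p=Rt[:,0]; print('turned',3.449-np.arctan2(p[1],p[0])%6.2832)
snap('wrist','w10.png');snap('side','side10.png');snap('scene','scene10.png')
a=cv2.imread('pics/side10.png')[130:290,210:330];b=cv2.imread('pics/w10.png')[100:400,130:430]
cv2.imwrite('pics/c10.png',np.hstack([cv2.resize(i,(400,500),interpolation=2) for i in (a,b)]))
c=manip.camera_model('wrist'); 
for X,n in [(pw(-.02,-.105,.129),'axis')]: 
    k=c['camera_matrix']@(c['R']@X+c['t']); print(n,k[:2]/k[2])
X,u,v,cc=pts('w10.png')
# bar angle and green dot angle about axis
m=(abs(X[:,2]-.129)<.006)&(np.hypot(*(X[:,:2]-pw(-.02,-.105,0)[:2]).T)<.028)&(u>268)&(u<310)
r=cv2.minAreaRect(X[m][:,:2].astype(np.float32)); print('bar',r)
g=(cc[:,1]>150)&(cc[:,0]<120)&(cc[:,2]<140)&(np.hypot(*(X[:,:2]-pw(-.02,-.105,0)[:2]).T)<.055)
gd=X[g].mean(0); d=gd[:2]-np.array(r[0]); print('green',g.sum(),gd,np.degrees(np.arctan2(d[1],d[0])))
E
```

```text
12.7 [ 0.52869871 -0.02040918  0.06835825] [-0.15096296  5.1503267  -3.11925388] [ 0.8732056  -0.02847781  0.0549887 ] 0.12074384078790601
turned 1.1988037428591332
axis [280.91356572 310.79850935]
bar ((0.5325788855552673, -0.020375467836856842), (0.01630876585841179, 0.04713141918182373), 38.31959533691406)
green 0 [nan nan nan] nan<stdin>:15: RuntimeWarning: Mean of empty slice.
  ret = um.true_divide(
```

View pics/c10.png

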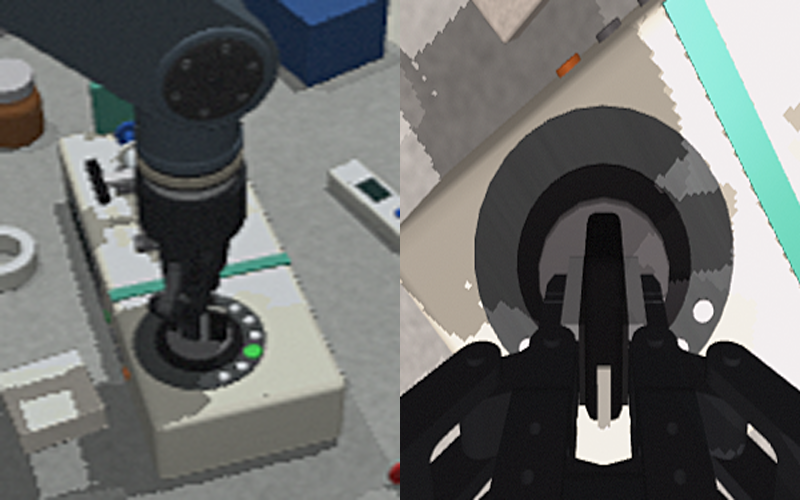

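```bash
python3 - <<'E'
from h import *
def ang(f):
    X,u,v,c=pts(f); A=pw(-.02,-.105,0)[:2]
    m=(abs(X[:,2]-.129)<.006)&(np.hypot(*(X[:,:2]-A).T)<.03)&(u>262)&(u<314)
    P=X[m]; z=np.load('pics/'+f+'.npz')
    I=np.zeros((420,560),np.uint8); I[v[m],u[m]]=255; I=cv2.morphologyEx(I,cv2.MORPH_OPEN,np.ones((7,7)))
    n,l,st,ce=cv2.connectedComponentsWithStats(I); k=1+np.argmax(st[1:,4]); 
    q=l[v,u]==k; P=X[q&m][:,:2]; U,S,V=np.linalg.svd(P-P.mean(0),full_matrices=False); a=np.degrees(np.arctan2(V[0,1],V[0,0]))
    print(f,st[k],(a+90)%180-90, 'from rest',np.radians(np.degrees(YAW)+34.377-((a+90)%180-90)), cv2.minAreaRect(P.astype(np.float32)))
for f in ['w6.png','w7.png','w8.png','w9.png','w10.png']: ang(f)
from h import *
r=manip.regions_of('side','selector_grip'); print([(x['p'],x['rect']) for x in r])
Xs,u,v,c=pts('side10.png')
g=(c[:,1]>150)&(c[:,0]<110)&(c[:,2]<140); A=pw(-.02,-.105,0)[:2]; g&=np.hypot(*(Xs[:,:2]-A).T)<.06
d=Xs[g].mean(0)[:2]-A; print('green heading',g.sum(),np.degrees(np.arctan2(d[1],d[0])),np.hypot(*d))
E
```

```text
w6.png [278 182  15  57 844] 17.711049579230746 from rest -0.0023396065184894963 ((0.5313557982444763, -0.021875698119401932), (0.044865723699331284, 0.01113905943930149), 17.434600830078125)
w7.png [ 275  236   28  100 2479] 17.90886160106531 from rest -0.005792077599529572 ((0.5303208231925964, -0.021739885210990906), (0.04661368206143379, 0.011919799260795116), 18.07932472229004)
w8.png [ 263  251   51  108 3230] 15.981498543300333 from rest 0.02784675363977496 ((0.5305814146995544, -0.022212479263544083), (0.04689343646168709, 0.01963503658771515), 6.32803201675415)
w9.png [ 263  250   51  108 3209] -6.599782962730359 from rest 0.4219644652397143 ((0.5300900936126709, -0.022051936015486717), (0.019624881446361542, 0.04625200480222702), 73.47766876220703)
w10.png [ 263  251   51  107 3214] -52.47728650338259 from rest 1.2226779546194517 ((0.5303522944450378, -0.021849462762475014), (0.019782766699790955, 0.046280648559331894), 27.764137268066406)
[(0.65, [257.4, 225.2, 20.3, 19.5])]
green heading 16 -47.89918044654101 0.040730377918347445
```

Relative to the gripped-at-rest picture, the bar has turned 0.394 and then 1.195 rad. I settle briefly, then re-check the torque, the clamp and the other objects.

Emit:
{"name": "play_rows", "arguments": {"increments": [[[0,0,0],[0,0,0],0],[[0,0,0],[0,0,0],0],[[0,0,0],[0,0,0],0],[[0,0,0],[0,0,0],0],[[0,0,0],[0,0,0],0]]}}

```text
t: 13.4
tcp_pos: [0.5287, -0.0204, 0.0684]
tool_rot: [0.431, 0.902, 0.001, -0.002]
force: [0.5, 5.8, -2.6]
finger_gap: 0.125
```

```bash
python3 - <<'E'
from h import *
for i in range(3):
    s=manip.sense(); print(s['t'],s['tcp_pos'],s['force'],s['ft_torque'],s['finger_gap'])
    Rt=R.from_quat(s['tool_rot']).as_matrix();p=Rt[:,0]; print('turned',3.449-np.arctan2(p[1],p[0])%6.2832)
    if i<2: snap(['scene','wrist'][i],['scene11.png','w11.png'][i])
a=cv2.imread('pics/scene11.png')
cv2.imwrite('pics/c11.png',cv2.resize(a[120:310,200:400],None,fx=3,fy=3,interpolation=2))
for n in ['scene0.png','scene11.png']:
  for nm,ctr,rad in [('tape',(.467,.212),.045),('gauze',(.42,.04),.05),('therm',(.79,.065),.08)]:
    X,u,v,c=pts(n); m=(np.hypot(*(X[:,:2]-ctr).T)<rad)&(X[:,2]>.012)&(X[:,2]<.045); print(n,nm,m.sum(),X[m].mean(0).round(3))
X,u,v,c=pts('scene11.png'); m=(np.hypot(*(X[:,:2]-pw(-.06,.05,0)[:2]).T)<.045)&(X[:,2]>.127)&(c.max(1)<60); print('bar shut',m.sum(),X[m].mean(0).round(3),pw(-.06,.05,.135))
E
```

```text
13.4 [ 0.52872783 -0.02042642  0.06837895] [ 0.51621556  5.79668024 -2.63406035] [0.79169244 0.03174524 0.13881564] 0.12509159630380248
turned 1.1985218277574137
13.45 [ 0.52871796 -0.02040287  0.06838442] [ 1.20153225  5.29715373 -2.24055266] [ 0.8060347  -0.0097563   0.13667077] 0.12731457989007675
turned 1.198500891637447
13.5 [ 0.52872277 -0.02039821  0.06837113] [-0.2536121   6.62428227 -1.42468416] [0.8244755  0.00587973 0.07713241] 0.12490407270161293
turned 1.198549095517639
scene0.png tape 154 [0.465 0.214 0.021]
scene0.png gauze 308 [0.417 0.035 0.028]
scene0.png therm 555 [0.793 0.062 0.024]
scene11.png tape 77 [0.468 0.228 0.022]
scene11.png gauze 281 [0.416 0.031 0.028]
scene11.png therm 555 [0.793 0.063 0.024]
bar shut 49 [0.544 0.131 0.137] [0.53751242 0.13640788 0.135     ]
```

View pics/c11.png

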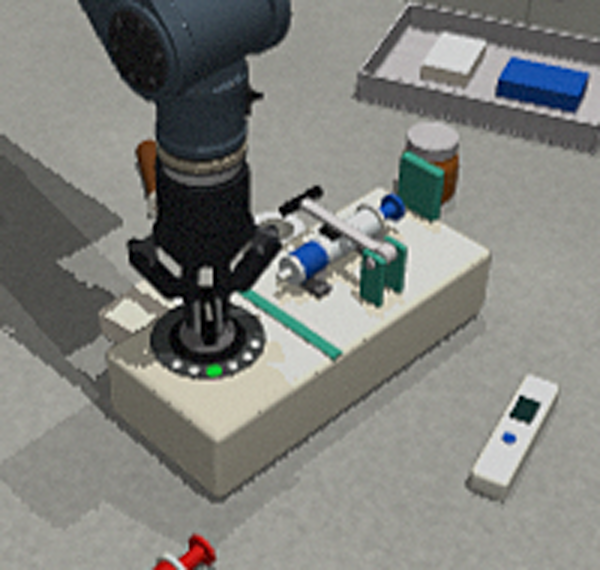

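The clamp is shut on the syringe. The knob's pointer at (208,275) faces the green dot at (215,370), and the torque averages about 0.11 Nm, as expected at the third stop. I hand the job in.

```bash
python3 -c "
from h import *
print(manip.sign_off())"
```

```text
the job is handed in; nothing more can be done
None
```

The clamp is shut on the syringe, and the gripper is holding the selector at the third stop (green dot). I handed the job in at about 13.5 s.

- **Clamp:** I pushed the bar over centre from behind with the fingers shut, then withdrew while it snapped down. At the last look the bar was at z ≈ 0.137 m over the pump's front, with the syringe still in its saddles.
- **First push missed:** The shut fingertips sit about 36 mm short of the stated TCP, measured by both fixed cameras. My first push passed over the bar without touching it. I corrected the height and pushed again.
- **Selector:** I gripped the bar at rest and turned it clockwise 0.40, 0.80, then 1.20 rad. The tool read 1.199 rad at the end. The wrist picture gave about 1.195 rad, taken relative to the gripped-at-rest picture because the fingers bias the absolute value.
- **Click count:** I counted the stops by angle and pointer position, not by feeling each click. The holding torque is noisy, 0.055 to 0.14 Nm, averaging about the expected 0.11 Nm. About 6 N of sideways force remains on the knob.
- **Other objects:** The thermometer and gauze read the same positions as before. The tape is partly hidden by the arm; its reading shifted along y by 14 mm with half the visible points. I did not re-measure the jar, bowl, bottle or the look-alike syringes; the arm never went near them.

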